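Load the module tester and hold its spring lever in

ROBOT

A 6-joint arm with a two-finger parallel gripper is mounted at the origin on the work surface. World frame = base frame: x ahead of the robot, y to its left, z up, the work surface at z = 0. Lengths are in m, angles in rad, forces in N, time in s.
With the tool pointing down it reaches from about 0.375 to 0.975 m from the base axis. Payload 3.8 kg.
Tool frame: the origin (TCP) lies midway between the tips of the shut fingers; the grasp point (between the pads) lies 19 mm behind it; z points along the fingers, y is the direction in which the jaws open and shut (so a half turn about z gives the same grasp; the last joint's range is limited). The gripper opens to 85 mm and grips with 20 to 120 N. Pads are 22 mm wide; open, the fingers measure 114 mm over their backs; the gripper's body (76 mm by 85 mm) begins 54 mm behind the grasp point. The pads swing forward as they close: fully open they stand 13 mm farther back than shut.
Start: joints at [-1.27, 0.264, 1.604, -0, 1.274, -0.037], TCP at [0.224, -0.637, 0.231] pointing down, gripper open.
Joint ranges: [-2.63, 2.63], [-0.94, 2.18], [0.31, 2.57], [-1.31, 4.45], [0, 2.66], [-2.55, 2.55]. Speed limits (rad/s): [2.57, 2.57, 3.14, 3.14, 3.14, 3.14].

INTERFACE

Orientations are given as a rotation vector (axis times angle).
In Python, from workcell import readout, read_camera, camera_params, bot gives the robot as it stands.
- The arm moves only by the tool apply_moves, never from a script. Its argument "plan" is a list that holds one entry, the list of rows, each a list of 7 numbers: the shift along the tool's x, y, z each as a share of 1000 mm, from -1 to 1, then the turn, a rotation vector about the tool's x, y, z each as a share of pi rad, from -1 to 1, then the gripper command: -1 is fully open, 1 is shut, values between are in proportion. A call has exactly 8 rows; each row is the pose to reach, as a shift and turn from the pose commanded when the call began, along the tool's axes at that moment, turning the shorter way round; what a row does not reach only later rows make up. A row lasts 1/12 s, in which the tool goes at most 41.7 mm and 7.16 degrees, less where a joint would pass 70% of its speed; a pose out of reach is approached as far as the arm can. A call with a number of a shift or a turn outside -1 to 1 is refused whole. A call with a gripper value outside its range is refused whole. The fingers move at their own pace and stop on an object; "force" is the grip in N (left out, the last holds). Time passes only in rows, so rows that repeat a pose let the fingers close, or fill a call up. It gives the time, the measured TCP pose, the force and the opening at its end, in the units of the state.
- readout.read_state(): the state, without advancing time (a new reading comes with each control period).
- read_camera(name): name is "side" or "top" or "wrist"; returns the picture (400x640x3 uint8, red, green, blue); there is no depth.
- camera_params(name): a dict with "fovy" (degrees; the focal length in pixels is half the picture's height over the tangent of half this angle, whatever the lens; pixels are square), "cx", "cy" (the principal point, pixels), "k1" (the pictures are not rectified: a ray, as slopes to the right and down, at radius r is drawn at 1 + k1 r^2 times it, then the intrinsics apply), "rvec" (rotation vector, rad) and "tvec" (3), from world to camera coordinates, as OpenCV has them; the wrist camera has in their place "hand_eye" (4x4, takes a point from camera to tool coordinates, whose origin is the TCP and whose axes are the flange's). Camera axes: x right, y down, z forward; pixel columns grow to the right and rows downward; lengths in m; the calibration is good to about 2 mm. A picture is of the moment at which its call begins: read the wrist's pose just before it. camera_params takes no time and is no camera call.
- bot.finish_job(): hands the job in, once; it reports no verdict.
The state is a dict: "time": time; "q": joint angles; "joint_vel": joint speeds; "joint_torque": joint torques, N m; "tool_pos": TCP position; "tcp_rot": TCP orientation; "wrist_force": force on the tool from outside, world axes, zero at the start; "torque": the same for the moment, N m; "width": opening from 0.0 (shut) to 1.0 (fully open).
Only numpy, scipy, OpenCV 4.12 (cv2) and the standard library are available. Lean on these libraries where they do the work, as an engineer would, in place of code of your own. Each camera call takes 0.05 s, during which the arm holds its last target.

TASK

Lower the green module with the silver heatsink into the tester's open drawer, flat with the heatsink up and not dropped, let go of it and slide the drawer fully shut. Then swing the spring-loaded lever on top of the tester forward with the fingers until it is wound right up to its stop, and finish while still holding it there: do not let go at the end. Leave the other things on the bench where they are.

Things in the scene. Friction and masses are not known exactly. Their poses are not given: they have to be found in the camera images.
- module: Loose electronics module, about 90 g: green circuit board 64 (x) x 48 (y) x 4 mm carrying in its middle a silver finned aluminium heatsink, a square block of 30 x 30 mm which stands from 4 to 28 mm above the underside; pick it by the heatsink. Origin at the centre of the underside, z up. It swaps places with the other module and the spool.
- drawer_floor (a point): Centre of the inner floor of the drawer (grey tray, blue front), moving with it, 12 mm above the bench. Inside 135 (x) x 140 (y) mm; walls 38 mm high, front wall 48 mm high and 10 mm thick. x points into the tester (closing), y to its left, z up. Only the front (-x) part of the floor is clear of the 75 mm high case: its depth, from the inside of the front wall, is the drawer joint's value.
- drawer_pull (a point): Middle of the outer face of the aluminium pull, a straight bar 70 mm long, 10 mm high, that stands 12 mm out of the blue drawer front, 46 mm above the bench; same axes as drawer_floor: push along +x to shut.
- drawer (a joint): Drawer opening in m: 0 = fully shut (hard end), 0.125 = fully open; starts 0.105 to 0.122. Stays where it is left; about 1.5 N of friction.
- tester: White fixed instrument case, 170 (x) x 320 (y) x 75 mm high, its front (-x) turned towards the robot with a small screen; drawer in its left half (+y), lever unit on the top of its right half. Origin at the centre of its underside, z up.
- lever_pivot (a point): On the lever's vertical turning axis, 124 mm above the bench (level with lever_roller). Its axes are those of the lever unit: at joint value 0 the arm points along -y, and it swings towards -x.
- lever_roller (a point): Centre of the orange upright roller at the lever's end, 22 mm in diameter and 40 mm tall (104 to 144 mm above the bench), 85 mm from the pivot axis, fixed on the arm. The arm below it is a level aluminium bar 18 mm wide, its top 112 mm above the bench, so 32 mm of roller stand free above it to be pinched or pushed from above.
- lever (a joint): Lever angle in rad: 0 = at rest, grows as it swings forward, towards the front of the tester (clockwise seen from above) about the pivot; 1.30 = hard against its stop (the red post). A spring always drives it back to 0: about 2 N at the roller at first, about 7.5 N at the stop.
- other_module: Bystander of the same shape and size as the module, but with a blue board and a black heatsink. Leave it.
- spool: Bystander: blue solder spool, 56 mm in diameter, 32 mm high. Origin at the centre of its underside.
- screwdriver: Bystander: screwdriver lying on the bench.
- tub: Bystander: clear open plastic tub, 110 x 80 x 40 mm high.
- multimeter: Bystander: red multimeter lying flat, 170 x 85 x 40 mm.
- pliers: Bystander: red-handled pliers lying on the bench, 150 mm long.
- flux: Bystander: amber bottle, 40 mm in diameter, 90 mm high.
There are look-alikes about, which are no part of the job. Leave any pink or yellow look-alike of the module alone.

How it is judged:
On the way, in this order (a step that is already met when the one before it is completed fails the run):
1. the module lies flat on the floor of the drawer, let go (x of module in the frame of drawer_floor between -0.055 and 0.055 m and y of module in the frame of drawer_floor between -0.06 and 0.06 m and z of module in the frame of drawer_floor between -0.006 and 0.006 m and angle between module's own z axis and vertical below 0.15 rad and contact force between the fingers and module below 0.05 N and linear speed of module below 0.05 m/s), for 0.2 s.
2. the drawer is shut with the module in it (x of module in the frame of drawer_floor between -0.055 and 0.055 m and y of module in the frame of drawer_floor between -0.06 and 0.06 m and z of module in the frame of drawer_floor between -0.006 and 0.006 m and angle between module's own z axis and vertical below 0.15 rad and value of joint drawer below 0.007 m), for 0.2 s.
3. the fingers hold the lever wound up to its stop (value of joint lever above 1.24 rad and contact force between the fingers and lever above 2 N and value of joint drawer below 0.007 m), for 0.3 s.
At the end, for the whole second after the job is handed in: The module lies flat (within 0.15 rad) on the drawer's floor, untouched and at rest; the drawer is shut to within 7 mm; and the fingers are holding the lever within 0.06 rad of its stop with at least 2 N of contact, through the last second (all of step 1 and all of step 3); the arm keeps its last pose, push and grip.
It fails at once if the module is dropped into the drawer from more than about 3 cm above its floor (z of module in the frame of drawer_floor above 0.03 m and horizontal distance between module and drawer_floor below 0.1 m and contact force between the fingers and module below 0.01 N and linear speed of module above 0.3 m/s).
It fails at once if another thing on the bench is moved by more than 3 cm (distance of any of other_module, spool, screwdriver, tub, multimeter, pliers, flux from where it was at the start of the episode above 0.03 m).
It also fails if it takes over 72 s, if anything falls off the work surface, if the arm or the gripper's body presses on something with over 40 N, if the wrist force passes 120 N, or if a joint passes its speed limit or range.

## Working session

There is one attempt and no reset: what is moved stays moved. The work goes in short steps, Python scripts to look and compute and a tool call to move; the robot and the scene stay as the last step left them, time stands still between calls to the robot, and variables do not carry over. Pictures are saved under pics/ and viewed, and the job is handed in when it is done.

Besides the shell and the picture viewer there is one more tool, called after "Request:" by a JSON object that holds its "name" and its "arguments". apply_moves: Moves the arm, as the interface text tells. Shift numbers are shares of 1000 mm and turn numbers shares of pi rad, none past 1 either way. Its arguments: {"type":"object","properties":{"plan":{"type":"array","items":{"type":"array","items":{"type":"array","items":{"type":"number","minimum":-1,"maximum":1}}}},"force":{"type":"number"}},"required":["plan"]}

```bash
ls; mkdir -p pics; python3 - <<'E'
from workcell import readout, read_camera, camera_params, bot
import cv2
print(readout.read_state())
for n in ["side","top","wrist"]:
    print(n,camera_params(n))
    im=read_camera(n); cv2.imwrite(f"pics/{n}0.png",im[:,:,::-1])
E
```

```text
pics
{'time': 0.0, 'q': array([-1.26992607e+00,  2.64749735e-01,  1.60537718e+00, -3.55380156e-05,
        1.27371260e+00, -3.68876041e-02]), 'joint_vel': array([-2.35037830e-05,  6.57002816e-04,  1.31451644e-03, -2.09868810e-04,
        3.59282479e-04, -5.57339466e-04]), 'joint_torque': array([-3.23981048e-04, -5.15117955e+01, -3.67317045e+01, -2.36595561e-04,
        1.28605514e-02, -1.62966950e-05]), 'tool_pos': array([ 0.22345277, -0.63615962,  0.22996263]), 'tcp_rot': array([-3.09470575e+00, -5.27673058e-01,  5.17021994e-04]), 'wrist_force': array([-0.20064692,  0.33622948, -0.27629277]), 'torque': array([-0.00214533, -0.00774304, -0.08012543]), 'width': 0.9990576064301788}
side {'fovy': 47.411978422793744, 'cx': 315.2089506660921, 'cy': 192.96440610954326, 'k1': -0.11659027153724454, 'rvec': array([ 0.33172121, -2.60513049,  1.47358612]), 'tvec': array([0.56591873, 0.15405721, 1.16592206])}
top {'fovy': 46.502138353731056, 'cx': 329.2302051167062, 'cy': 201.20547974128874, 'k1': -0.02347069042723465, 'rvec': array([ 2.16634673, -2.15138553,  0.17710935]), 'tvec': array([-0.03231555,  0.57994791,  1.44600127])}
wrist {'fovy': 61.21985336813073, 'cx': 315.8980277653101, 'cy': 201.68320047993515, 'k1': -0.027091986320655397, 'hand_eye': array([[ 7.93707356e-04, -9.45588006e-01, -3.25365477e-01,
         8.51323488e-02],
       [ 9.99999547e-01,  9.21568344e-04, -2.38860546e-04,
         1.60847690e-03],
       [ 5.25710191e-04, -3.25365140e-01,  9.45588309e-01,
        -1.41147378e-01],
       [ 0.00000000e+00,  0.00000000e+00,  0.00000000e+00,
         1.00000000e+00]])}
```

View pics/top0.png

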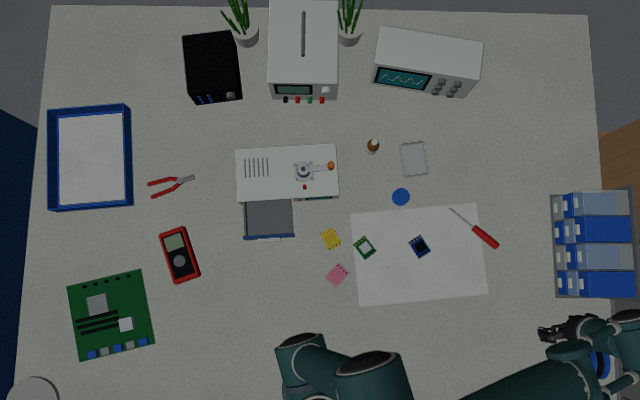

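View pics/side0.png

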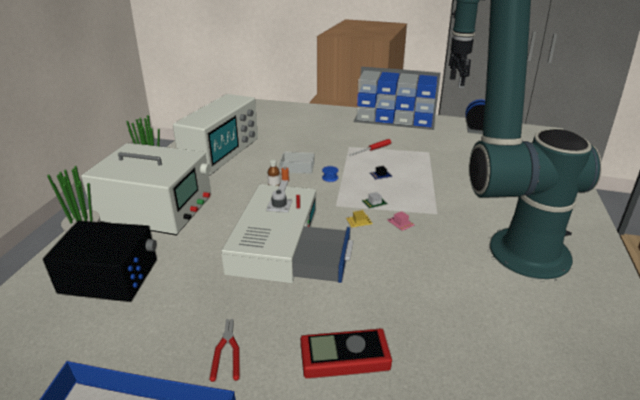

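View pics/wrist0.png

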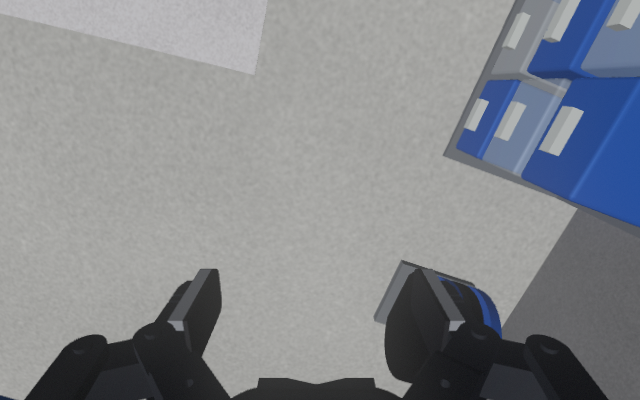

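Top view: the module candidates are green/silver (364,247), blue/black (420,246), yellow (331,238), pink (337,275) and the big green PCB (110,315). By the description I choose (364,247). The drawer is open at (268,218), with its pull at about (265,239), and the lever pivot is at (304,171) with the roller at (331,165). I'll check this in close crops.

```bash
cat > h.py <<'E'
import numpy as np, cv2
from scipy.spatial.transform import Rotation as R
from workcell import readout, read_camera, camera_params
def K(p):
    f=200/np.tan(np.radians(p["fovy"])/2)
    return np.array([[f,0,p["cx"]],[0,f,p["cy"]],[0,0,1]]),np.array([p["k1"],0,0,0,0.])
def c2w(n,st=None):
    p=camera_params(n)
    if n=="wrist":
        T=np.eye(4);T[:3,:3]=R.from_rotvec(st["tcp_rot"]).as_matrix();T[:3,3]=st["tool_pos"]
        return T@p["hand_eye"]
    r=R.from_rotvec(p["rvec"]).as_matrix();T=np.eye(4);T[:3,:3]=r.T;T[:3,3]=-r.T@p["tvec"];return T
def ray(n,uv,st=None):
    p=camera_params(n);k,d=K(p)
    u=cv2.undistortPoints(np.array(uv,float).reshape(-1,1,2),k,d).reshape(-1,2)
    T=c2w(n,st);v=np.c_[u,np.ones(len(u))]@T[:3,:3].T
    return T[:3,3],v
def plane(n,uv,z,st=None):
    o,v=ray(n,uv,st);return o+v*((z-o[2])/v[:,2])[:,None]
def proj(n,P,st=None):
    T=np.linalg.inv(c2w(n,st));k,d=K(camera_params(n))
    return cv2.projectPoints(np.array(P,float).reshape(-1,3),cv2.Rodrigues(T[:3,:3])[0],T[:3,3],k,d)[0].reshape(-1,2)
def totool(st,Pw):  # world shift target -> tool-frame shift from the measured pose
    return R.from_rotvec(st["tcp_rot"]).inv().apply(np.array(Pw)-st["tool_pos"])
def shot(n,name):
    st=readout.read_state();im=read_camera(n)[:,:,::-1].copy();cv2.imwrite(f"pics/{name}.png",im);return st,im
E
python3 - <<'E'
from h import *
im=cv2.imread("pics/top0.png")
cv2.imwrite("pics/c1.png",cv2.resize(im[130:260,220:440],None,fx=3.6,fy=3.6,interpolation=cv2.INTER_CUBIC))
print(c2w("top")[:3,3],c2w("side")[:3,3])
print(plane("top",[[364,247],[420,246],[331,238],[337,275],[400,197]],0.02))
print(plane("top",[[305,170],[331,165]],0.124), plane("top",[[236,150],[340,143],[339,197],[237,201]],0.075),plane("top",[[244,240],[294,236]],0.048))
E
```

```text
[0.3712481  0.0049716  1.51342449] [0.31072833 1.03279479 0.73495218]
[[ 0.43597289 -0.14096655  0.02      ]
 [ 0.44019959 -0.3215082   0.02      ]
 [ 0.4640815  -0.03508144  0.02      ]
 [ 0.34689465 -0.05468621  0.02      ]
 [ 0.59900077 -0.2593892   0.02      ]]
[[ 0.66363471  0.04778717  0.124     ]
 [ 0.67998867 -0.03123591  0.124     ]] [[ 0.73626985  0.26801886  0.075     ]
 [ 0.76267821 -0.06081461  0.075     ]
 [ 0.58891811 -0.05802546  0.075     ]
 [ 0.57355163  0.259413    0.075     ]] [[0.45415481 0.2382917  0.048     ]
 [0.46782163 0.08200725 0.048     ]]
```

View pics/c1.png

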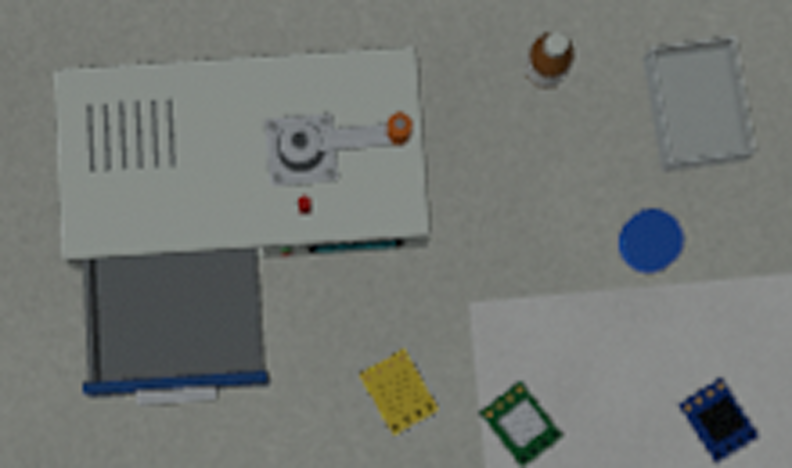

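The crop confirms that the green board with the silver heatsink is at crop (521,423). Next I measure the poses with masks.

```bash
python3 - <<'E'
from h import *
im=cv2.imread("pics/top0.png");hsv=cv2.cvtColor(im,cv2.COLOR_BGR2HSV)
def blob(lo,hi,box):
    m=cv2.inRange(hsv,np.array(lo),np.array(hi));k=np.zeros_like(m);x0,y0,x1,y1=box;k[y0:y1,x0:x1]=m[y0:y1,x0:x1]
    c=max(cv2.findContours(k,0,cv2.CHAIN_APPROX_NONE)[0],key=cv2.contourArea);return c
g=blob((45,80,20),(85,255,255),(340,225,385,270))
r=cv2.minAreaRect(g);b=cv2.boxPoints(r);print("green px",r);P=plane("top",b,0.004);print(P)
print("centre",P.mean(0),np.linalg.norm(np.roll(P,-1,0)-P,axis=1),np.degrees(np.arctan2(*(np.roll(P,-1,0)-P)[:,1::-1].T)))
bl=blob((100,120,30),(130,255,255),(235,225,305,250))
r=cv2.minAreaRect(bl);b=cv2.boxPoints(r);P=plane("top",b,0.048);print("front",r,P,np.linalg.norm(np.roll(P,-1,0)-P,axis=1))
o=blob((5,150,60),(18,255,255),(320,150,345,180))
mm=cv2.moments(o);print("roller",mm['m10']/mm['m00'],mm['m01']/mm['m00'],plane("top",[[mm['m10']/mm['m00'],mm['m01']/mm['m00']]],0.14))
rd=blob((0,120,60),(5,255,255),(295,180,315,195));mm=cv2.moments(rd);print("post",mm['m10']/mm['m00'],mm['m01']/mm['m00'])
E
```

```text
green px ((364.1884765625, 247.2423095703125), (19.032155990600586, 13.857515335083008), 52.12501525878906)
[[ 0.44618198 -0.10647577  0.004     ]
 [ 0.47396731 -0.14211257  0.004     ]
 [ 0.42559598 -0.17978151  0.004     ]
 [ 0.39806285 -0.14415953  0.004     ]]
centre [ 0.43595203 -0.14313235  0.004     ] [0.04518856 0.06130852 0.04502221 0.06111887] [ -52.05714647 -142.09049544  127.70134325   38.06572111]
front ((268.0242614746094, 235.84713745117188), (3.224719524383545, 50.22674560546875), 86.00909423828125) [[0.46669563 0.24223977 0.048     ]
 [0.47883188 0.08543293 0.048     ]
 [0.46872165 0.08456716 0.048     ]
 [0.45662571 0.24123024 0.048     ]] [0.15727579 0.01014723 0.15712934 0.0101204 ]
roller 330.41242937853104 165.22598870056495 [[ 0.67571888 -0.02905049  0.14      ]]
post 303.92592592592587 186.14814814814815
```

Module: centre (0.436,-0.143), long axis 38°, size 61x45 against 64x48, so it agrees. Drawer front: 157 mm wide, yaw about 4.4°. I move above the module with the jaws turned to -52°.

Request:
{"name": "apply_moves", "arguments": {"plan": [[[0.364,-0.394,0.03,0,0,-0.103,-1],[0.364,-0.394,0.03,0,0,-0.103,-1],[0.364,-0.394,0.03,0,0,-0.103,-1],[0.364,-0.394,0.03,0,0,-0.103,-1],[0.364,-0.394,0.03,0,0,-0.103,-1],[0.364,-0.394,0.03,0,0,-0.103,-1],[0.364,-0.394,0.03,0,0,-0.103,-1],[0.364,-0.394,0.03,0,0,-0.103,-1]]], "force": 40}}

```text
time: 0.82
tool_pos: [0.3559, -0.3293, 0.2123]
tcp_rot: [-2.972, -1.019, -0.0]
wrist_force: [0.3, 0.5, 0.3]
width: 1.0
```

```bash
python3 - <<'E'
from h import *
st=readout.read_state();print(st)
print(totool(st,[0.436,-0.143,0.2]), R.from_rotvec(st["tcp_rot"]).as_matrix())
E
```

```text
{'time': 0.8167, 'q': array([-7.98146963e-01, -8.74651112e-02,  2.02024022e+00,  1.54199772e-04,
        1.20891174e+00,  1.11845454e-01]), 'joint_vel': array([ 0.92920245, -0.34675719,  0.36611253,  0.00625388, -0.03654887,
        0.91802801]), 'joint_torque': array([ -6.06316924, -29.88286078, -35.84464788,  -0.22756058,
         0.28017109,  -1.01654939]), 'tool_pos': array([ 0.35589307, -0.32934176,  0.21232769]), 'tcp_rot': array([-2.97155915e+00, -1.01907699e+00, -1.41397834e-04]), 'wrist_force': array([0.28370048, 0.5412134 , 0.3382921 ]), 'torque': array([ 0.00885543,  0.02745625, -0.04477534]), 'width': 0.9995006081868452}
[ 0.17760494 -0.09795923  0.01236202] [[ 7.89532593e-01  6.13708631e-01  3.75132738e-05]
 [ 6.13708618e-01 -7.89532586e-01  1.68115615e-04]
 [ 1.32791956e-04 -1.09710538e-04 -9.99999985e-01]]
```

Request:
{"name": "apply_moves", "arguments": {"plan": [[[0.178,-0.098,0.012,0,0,0,-1],[0.178,-0.098,0.012,0,0,0,-1],[0.178,-0.098,0.012,0,0,0,-1],[0.178,-0.098,0.012,0,0,0,-1],[0.178,-0.098,0.012,0,0,0,-1],[0.178,-0.098,0.012,0,0,0,-1],[0.178,-0.098,0.012,0,0,0,-1],[0.178,-0.098,0.012,0,0,0,-1]]]}}

```text
time: 1.48
tool_pos: [0.4358, -0.1447, 0.2005]
tcp_rot: [2.97, 1.022, -0.001]
wrist_force: [-0.3, -0.5, 0.2]
width: 1.0
```

```bash
python3 - <<'E'
from h import *
st,im=shot("wrist","w1");print(st["tool_pos"],st["tcp_rot"],st["joint_vel"].round(3))
print(proj("wrist",[[0.436,-0.143,0.028]],st))
E
```

```text
[ 0.43584176 -0.14468891  0.20052051] [ 2.97046879e+00  1.02195391e+00 -1.05809226e-03] [-0.036  0.002 -0.004  0.     0.     0.002]
[[312.69169689 177.38958945]]
```

View pics/w1.png

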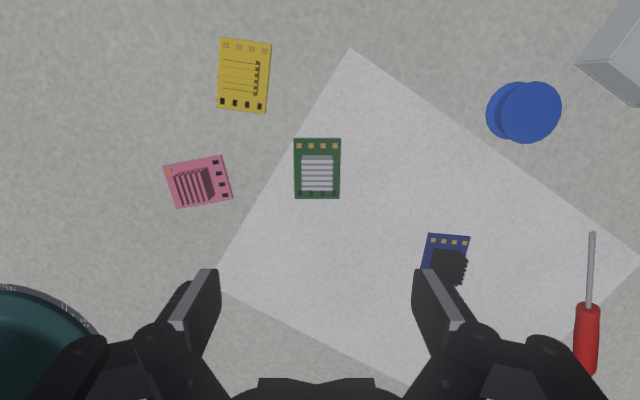

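The wrist view shows the green module with its silver heatsink at about (317,170), nearly aligned with the tool. Now I measure it.

```bash
python3 - <<'E'
from h import *
st=readout.read_state()
im=cv2.imread("pics/w1.png");hsv=cv2.cvtColor(im,cv2.COLOR_BGR2HSV)
m=cv2.inRange(hsv,np.array((45,80,20)),np.array((90,255,255)));k=m*0;k[120:215,270:365]=m[120:215,270:365]
c=max(cv2.findContours(k,0,cv2.CHAIN_APPROX_NONE)[0],key=cv2.contourArea)
r=cv2.minAreaRect(c);b=cv2.boxPoints(r);P=plane("wrist",b,0.004,st);e=np.roll(P,-1,0)-P
print(r,P.mean(0),np.linalg.norm(e,axis=1),np.degrees(np.arctan2(e[:,1],e[:,0])))
hs=plane("wrist",[[301,155],[333,155],[333,192],[301,192]],0.028,st);print("hs",hs.mean(0))
M=R.from_rotvec(st["tcp_rot"]).as_matrix();print("tool x yaw",np.degrees(np.arctan2(M[1,0],M[0,0])),M[:,2])
print(totool(st,[*P.mean(0)[:2],0.0065]))
E
```

```text
((309.5, 163.0), (48.0, 31.0), 90.0) [ 0.44028463 -0.13592909  0.004     ] [0.03081929 0.04974111 0.03227806 0.04975361] [ -52.08974853 -141.58436978  127.91731772   36.73550697]
hs [ 0.44126373 -0.14475101  0.028     ]
tool x yaw 37.87702409434421 [-2.61474666e-04 -4.33142885e-04 -9.99999872e-01]
[ 0.00942513 -0.00468409  0.19411571]
```

```bash
python3 - <<'E'
from h import *
st=readout.read_state()
im=cv2.imread("pics/w1.png")
cv2.imwrite("pics/w1c.png",cv2.resize(im[125:210,270:365],None,fx=6,fy=6,interpolation=cv2.INTER_CUBIC))
hsv=cv2.cvtColor(im,cv2.COLOR_BGR2HSV)
m=cv2.inRange(hsv,np.array((40,50,10)),np.array((95,255,255)));k=m*0;k[120:215,270:365]=m[120:215,270:365]
c=np.argwhere(cv2.morphologyEx(k,cv2.MORPH_OPEN,np.ones((2,2))))[:,::-1].astype(np.int32)
r=cv2.minAreaRect(c);b=cv2.boxPoints(r);P=plane("wrist",b,0.004,st);e=np.roll(P,-1,0)-P
print(r,P.mean(0),np.linalg.norm(e,axis=1),np.degrees(np.arctan2(e[:,1],e[:,0])))
print(totool(st,[*P.mean(0)[:2],0.0065]))
E
```

```text
((318.0, 169.5), (59.0, 46.0), 90.0) [ 0.44002291 -0.14711878  0.004     ] [0.04577662 0.06195264 0.04848072 0.06194329] [ -52.07536323 -140.71278604  127.91983372   36.78599739]
[0.00234842 0.00398758 0.19412063]
```

View pics/w1c.png

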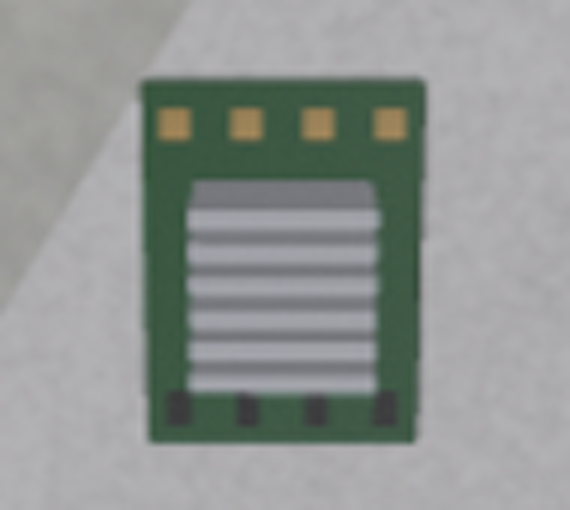

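The crop confirms it: silver fins on a green board, square to the tool. I descend, close, then check.

Request:
{"name": "apply_moves", "arguments": {"plan": [[[0.002,0.003,0.04,0,0,0,-1],[0.002,0.003,0.08,0,0,0,-1],[0.002,0.003,0.12,0,0,0,-1],[0.002,0.003,0.15,0,0,0,-1],[0.002,0.003,0.17,0,0,0,-0.5],[0.002,0.003,0.185,0,0,0,-0.2],[0.002,0.003,0.193,0,0,0,0],[0.002,0.003,0.194,0,0,0,0]]]}}

```text
time: 2.2
tool_pos: [0.4376, -0.1467, 0.005]
tcp_rot: [-2.971, -1.016, 0.004]
wrist_force: [-0.4, 0.0, -0.1]
width: 0.5
```

```bash
python3 - <<'E'
from h import *
st,im=shot("wrist","w2");print(st["tool_pos"],st["width"],st["wrist_force"])
E
```

```text
[ 0.43760589 -0.14665069  0.00499398] 0.5000735008122638 [-0.38362086  0.00668644 -0.07554015]
```

View pics/w2.png

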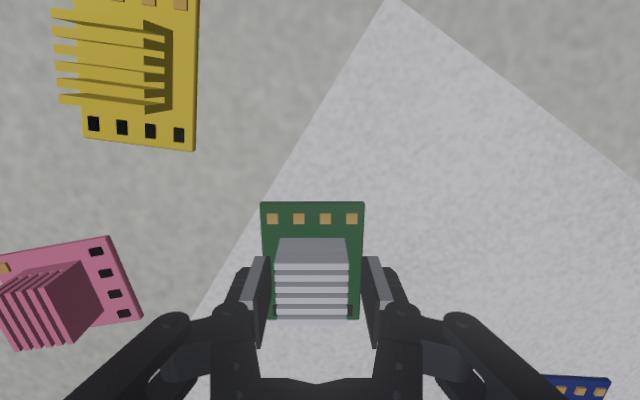

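The fingers stand astride the heatsink, with the pads at about (258,300) and (377,300). Now I close.

Request:
{"name": "apply_moves", "arguments": {"plan": [[[0.002,0,-0.002,0,0,0,0],[0.002,0,-0.002,0,0,0,0.6],[0.002,0,-0.002,0,0,0,1],[0.002,0,-0.002,0,0,0,1],[0.002,0,-0.002,0,0,0,1],[0.002,0,-0.002,0,0,0,1],[0.002,0,-0.002,0,0,0,1],[0.002,0,-0.002,0,0,0,1]]], "force": 40}}

```text
time: 2.92
tool_pos: [0.443, -0.1455, 0.0106]
tcp_rot: [2.968, 1.02, 0.005]
wrist_force: [-0.9, -1.2, 7.1]
width: 0.338
```

Request:
{"name": "apply_moves", "arguments": {"plan": [[[0,0,-0.005,0,0,0,1],[0,0,-0.02,0,0,0,1],[0,0,-0.05,0,0,0,1],[0,0,-0.08,0,0,0,1],[0,0,-0.12,0,0,0,1],[0,0,-0.15,0,0,0,1],[0,0,-0.15,0,0,0,1],[0,0,-0.15,0,0,0,1]]]}}

```text
time: 3.58
tool_pos: [0.4428, -0.1451, 0.1615]
tcp_rot: [2.968, 1.019, 0.007]
wrist_force: [-0.6, -0.3, -0.9]
width: 0.338
```

```bash
python3 - <<'E'
from h import *
st,im=shot("wrist","w3");print(st["tool_pos"],st["tcp_rot"],st["width"],st["wrist_force"])
shot("top","t3")
E
```

```text
[ 0.44275867 -0.14510607  0.1615379 ] [2.967673   1.01928949 0.00710178] 0.3384415931979759 [-0.55108536 -0.31161132 -0.94242928]
```

View pics/w3.png

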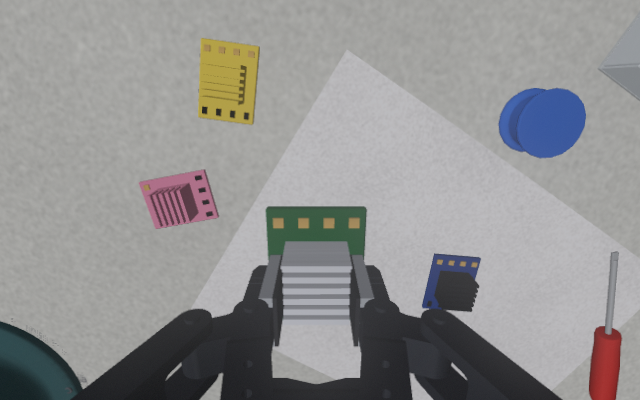

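It is held: heatsink between the pads, board edge at row 207, width 0.338 (about 29 mm). Next I compute the in-grasp offset and the drawer target.

```bash
python3 - <<'E'
from h import *
st=readout.read_state()
M=R.from_rotvec(st["tcp_rot"]);print(np.degrees(np.arctan2(*M.as_matrix()[[1,0],0])),M.as_matrix()[:,2])
P=plane("wrist",[[267,207],[366,207]],st["tool_pos"][2]-0.0066,st);print((M.inv().apply(P-st["tool_pos"])))
H=plane("wrist",[[282,265],[351,265],[353,319],[282,319]],st["tool_pos"][2]-0.0106+0.028,st);print((M.inv().apply(H-st["tool_pos"])))
print(totool(st,[0.5276,0.168,0.15]))
im=cv2.imread("pics/t3.png");cv2.imwrite("pics/t3c.png",cv2.resize(im[130:290,220:440],None,fx=3.6,fy=3.6,interpolation=cv2.INTER_CUBIC))
E
```

```text
37.90672403653682 [-1.21830242e-03  5.11310428e-04 -9.99999127e-01]
[[ 0.03112365 -0.02091651  0.00660396]
 [ 0.03117995  0.02510949  0.0065509 ]]
[[ 0.01425745 -0.01221008 -0.01739518]
 [ 0.01429894  0.01637518 -0.01742813]
 [-0.01272494  0.0182315  -0.01741278]
 [-0.01277583 -0.01310822 -0.01737665]]
[ 0.26078262 -0.19255815  0.00799617]
```

View pics/t3c.png

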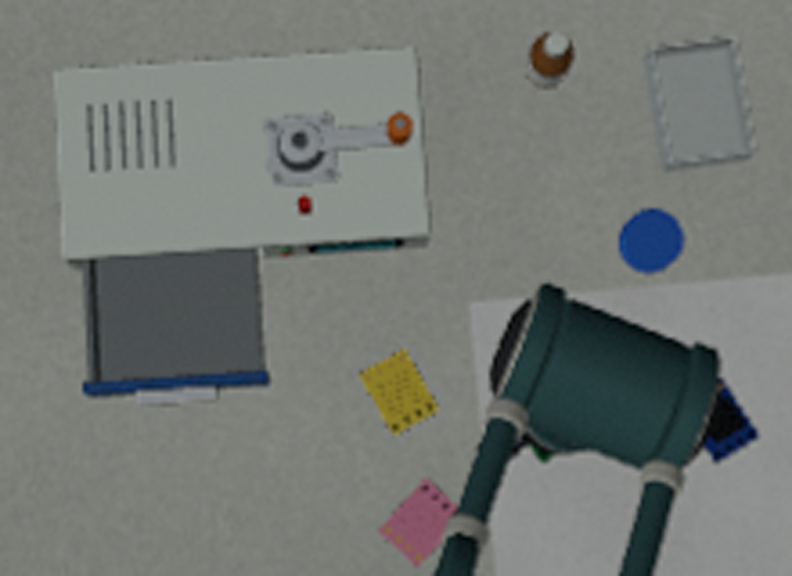

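The module is centred in the grasp and the drawer is unchanged. I move over the drawer.

Request:
{"name": "apply_moves", "arguments": {"plan": [[[0.261,-0.193,0.0,0,0,0.186,1],[0.261,-0.193,0.0,0,0,0.186,1],[0.261,-0.193,0.0,0,0,0.186,1],[0.261,-0.193,0.0,0,0,0.186,1],[0.261,-0.193,0.0,0,0,0.186,1],[0.261,-0.193,0.0,0,0,0.186,1],[0.261,-0.193,0.0,0,0,0.186,1],[0.261,-0.193,0.0,0,0,0.186,1]]]}}

```text
time: 4.35
tool_pos: [0.5214, 0.1503, 0.1559]
tcp_rot: [3.138, 0.121, -0.007]
wrist_force: [1.2, -1.1, -0.1]
width: 0.342
```

Request:
{"name": "apply_moves", "arguments": {"plan": [[[0,0,0,0,0,0,1],[0,0,0,0,0,0,1],[0,0,0,0,0,0,1],[0,0,0,0,0,0,1],[0,0,0,0,0,0,1],[0,0,0,0,0,0,1],[0,0,0,0,0,0,1],[0,0,0,0,0,0,1]]]}}

```text
time: 5.02
tool_pos: [0.5232, 0.1479, 0.1588]
tcp_rot: [-3.139, -0.119, -0.0]
wrist_force: [-0.5, 0.1, -0.5]
width: 0.341
```

```bash
python3 - <<'E'
from h import *
st,im=shot("wrist","w4");print(st)
shot("top","t4");shot("side","s4")
M=R.from_rotvec(st["tcp_rot"]);print(np.degrees(np.arctan2(*M.as_matrix()[[1,0],0])))
print(totool(st,[0.5276,0.168,0.0246]))
u=np.array([.997,.077,0]);v=np.array([-.077,.997,0]);f=np.array([.4728,.1638,.048])
print("pred inner wall top ends",proj("wrist",[f+.07*v,f-.07*v],st))
E
```

```text
{'time': 5.0167, 'q': array([ 2.29709733e-01,  7.41942150e-02,  1.96297711e+00, -2.48406587e-05,
        1.10411968e+00,  1.72483106e+00]), 'joint_vel': array([ 0.00547968,  0.00133105, -0.00323397,  0.00037916, -0.00085057,
        0.00163842]), 'joint_torque': array([-2.39920209e-02, -3.88185704e+01, -3.45933366e+01, -6.98582244e-04,
        6.15441590e-03, -9.59993886e-04]), 'tool_pos': array([0.52322486, 0.14791322, 0.15884834]), 'tcp_rot': array([-3.13930763e+00, -1.18857834e-01, -4.71777527e-04]), 'wrist_force': array([-0.47244369,  0.12324545, -0.45034911]), 'torque': array([-0.01725178, -0.06412078, -0.00180941]), 'width': 0.3407014845619628}
4.3364980704584015
[ 0.00584098 -0.01969518  0.13425059]
pred inner wall top ends [[207.4086226  255.72536169]
 [374.68949408 255.81520985]]
```

View pics/w4.png

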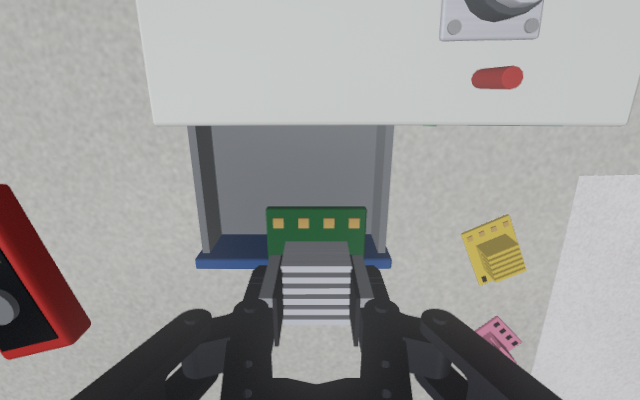

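View pics/s4.png

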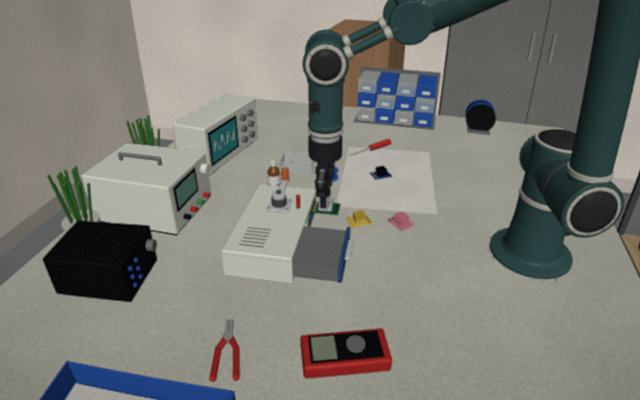

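```bash
python3 - <<'E'
from h import *
st=readout.read_state()
M=R.from_rotvec(st["tcp_rot"])
for uv,z in [([[294,124]],.075),([[197,257],[391,257]],.048),([[294,235]],.012),([[481,10]],.112),([[497,76]],.1)]:
    P=plane("wrist",uv,z,st);print(z,P,M.inv().apply(P-st["tool_pos"]))
E
```

```text
0.075 [[0.58382951 0.16621638 0.075     ]] [[ 0.06170669 -0.01314787  0.08389744]]
0.048 [[0.46547327 0.24283991 0.048     ]
 [0.47821091 0.08066345 0.048     ]] [[-0.05046409 -0.09858195  0.11086223]
 [-0.0501455   0.06409365  0.11084981]]
0.012 [[0.47545729 0.1640352  0.012     ]] [[-0.04653921 -0.01924221  0.14685758]]
0.112 [[0.65124988 0.07448109 0.112     ]] [[0.12194023 0.08346424 0.04691243]]
0.1 [[0.62212168 0.05300277 0.1       ]] [[0.09125275 0.10265691 0.05889951]]
```

The wall's inner face is at tool x -0.048 and the case front at +0.062, giving a 110 mm clear depth, which is within range. I lower to just above the floor.

Request:
{"name": "apply_moves", "arguments": {"plan": [[[0.006,-0.018,0.0,0,0,0,1],[0.006,-0.018,0.03,0,0,0,1],[0.006,-0.018,0.06,0,0,0,1],[0.006,-0.018,0.085,0,0,0,1],[0.006,-0.018,0.105,0,0,0,1],[0.006,-0.018,0.115,0,0,0,1],[0.006,-0.018,0.122,0,0,0,1],[0.006,-0.018,0.122,0,0,0,1]]]}}

```text
time: 5.83
tool_pos: [0.527, 0.1669, 0.0356]
tcp_rot: [3.139, 0.121, -0.003]
wrist_force: [0.1, 1.1, -1.4]
width: 0.34
```

```bash
python3 - <<'E'
from h import *
st,im=shot("wrist","w5");print(st["tool_pos"],st["tcp_rot"],st["wrist_force"])
_,s=shot("side","s5");cv2.imwrite("pics/s5c.png",cv2.resize(s[150:300,200:420],None,fx=3.6,fy=3.6,interpolation=cv2.INTER_CUBIC))
E
```

```text
[0.5269986  0.16689058 0.03555274] [ 3.13879714  0.12093334 -0.00330162] [ 0.10459565  1.09789835 -1.44380114]
```

View pics/w5.png

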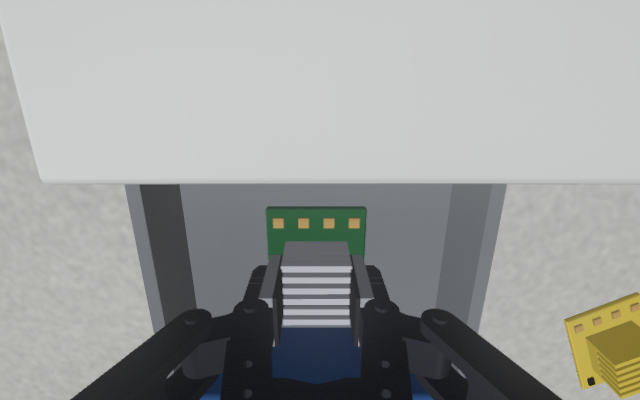

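View pics/s5c.png

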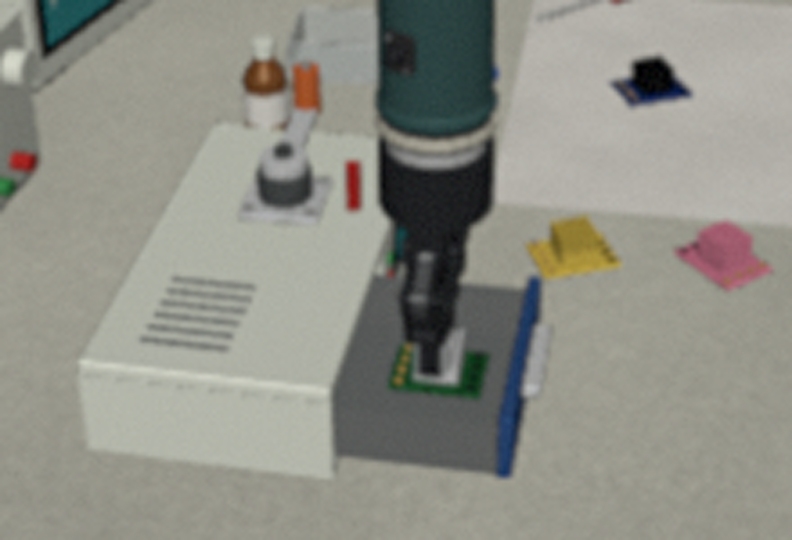

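The module is inside the drawer, between the side walls (columns 190–445). I lower to contact.

Request:
{"name": "apply_moves", "arguments": {"plan": [[[0,0,0.004,0,0,0,1],[0,0,0.007,0,0,0,1],[0,0,0.009,0,0,0,1],[0,0,0.01,0,0,0,1],[0,0,0.011,0,0,0,1],[0,0,0.0115,0,0,0,1],[0,0,0.012,0,0,0,1],[0,0,0.012,0,0,0,1]]]}}

```text
time: 6.6
tool_pos: [0.5277, 0.1671, 0.0246]
tcp_rot: [3.139, 0.121, -0.0]
wrist_force: [0.2, 0.8, -0.3]
width: 0.345
```

Request:
{"name": "apply_moves", "arguments": {"plan": [[[0,0,0.0005,0,0,0,1],[0,0,0.001,0,0,0,1],[0,0,0.0015,0,0,0,1],[0,0,0.002,0,0,0,1],[0,0,0.0025,0,0,0,1],[0,0,0.0025,0,0,0,1],[0,0,0.0025,0,0,0,1],[0,0,0.0025,0,0,0,1]]]}}

```text
time: 7.27
tool_pos: [0.528, 0.1671, 0.0226]
tcp_rot: [-3.139, -0.121, -0.001]
wrist_force: [-1.0, -0.7, 4.3]
width: 0.34
```

Contact: about +4.6 N at the expected height of 0.0226. I release with a partial opening, then rise.

Request:
{"name": "apply_moves", "arguments": {"plan": [[[0,0,-0.001,0,0,0,0.2],[0,0,-0.001,0,0,0,0],[0,0,-0.001,0,0,0,-0.25],[0,0,-0.001,0,0,0,-0.25],[0,0,-0.001,0,0,0,-0.25],[0,0,-0.01,0,0,0,-0.25],[0,0,-0.03,0,0,0,-0.25],[0,0,-0.06,0,0,0,-0.25]]]}}

```text
time: 7.93
tool_pos: [0.525, 0.1664, 0.0803]
tcp_rot: [3.138, 0.121, -0.01]
wrist_force: [-0.1, 0.2, -0.2]
width: 0.625
```

Request:
{"name": "apply_moves", "arguments": {"plan": [[[-0.01,0,-0.04,0,0,0,0],[-0.03,0,-0.08,0,0,0,0.5],[-0.06,0,-0.11,0,0,0,1],[-0.1,0,-0.11,0,0,0,1],[-0.13,0,-0.11,0,0,0,1],[-0.13,0,-0.11,0,0,0,1],[-0.13,0,-0.11,0,0,0,1],[-0.13,0,-0.11,0,0,0,1]]]}}

```text
time: 8.6
tool_pos: [0.3989, 0.1573, 0.1929]
tcp_rot: [-3.139, -0.121, -0.003]
wrist_force: [0.0, -0.2, 0.2]
width: -0.002
```

```bash
python3 - <<'E'
from h import *
st,im=shot("wrist","w6");print(st["tool_pos"],st["tcp_rot"],st["width"],st["wrist_force"])
_,s=shot("side","s6");cv2.imwrite("pics/s6c.png",cv2.resize(s[150:300,200:420],None,fx=3.6,fy=3.6,interpolation=cv2.INTER_CUBIC))
E
```

```text
[0.39886572 0.15728518 0.19293755] [-3.13879446 -0.12140253 -0.00343162] -0.0015333059859075455 [ 0.01431066 -0.16835874  0.24921347]
```

View pics/w6.png

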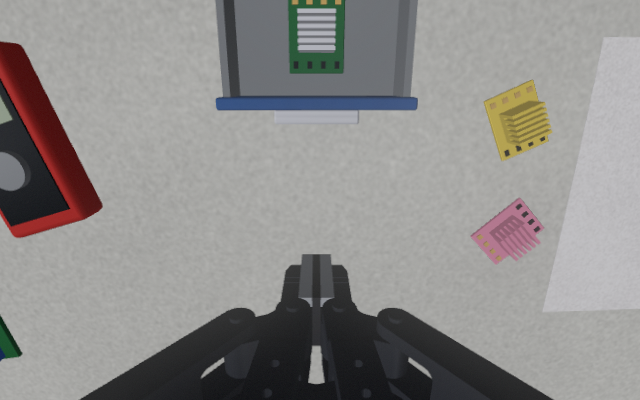

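View pics/s6c.png

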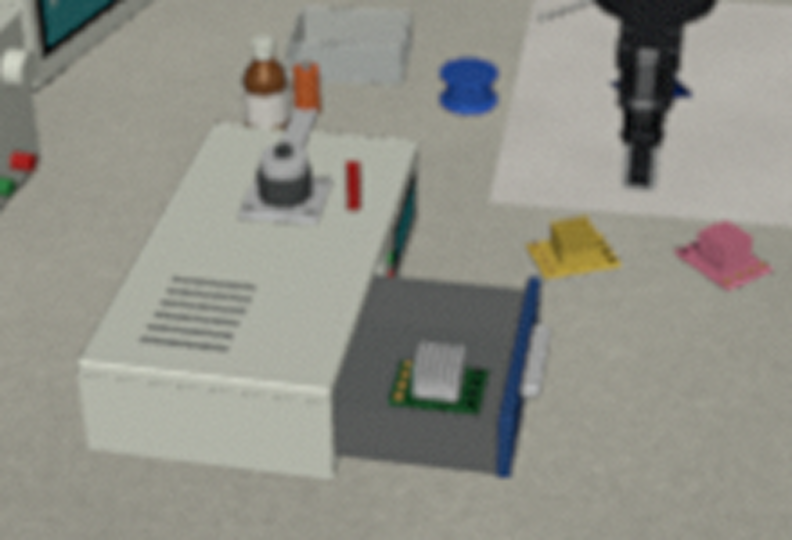

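The module lies flat in the drawer, seen at wrist (317,30) and side crop (438,375). The pull is at (316,117). Now I measure the pull for the push.

```bash
python3 - <<'E'
from h import *
st=readout.read_state()
M=R.from_rotvec(st["tcp_rot"])
P=plane("wrist",[[274,123],[358,123],[274,112],[358,112]],.051,st);print(P,M.inv().apply(P-st["tool_pos"]))
u=np.array([.997,.0765]);f=P[:2].mean(0)[:2]
print("start TCP",totool(st,[*(f-.022*u),0.033]))
E
```

```text
[[0.45315143 0.19478242 0.051     ]
 [0.45850235 0.126077   0.051     ]
 [0.46192714 0.1951252  0.051     ]
 [0.46722332 0.12709658 0.051     ]] [[ 0.05641038 -0.03326245  0.14160485]
 [ 0.056472    0.03565101  0.14159827]
 [ 0.06518651 -0.03293063  0.14161275]
 [ 0.06524549  0.03530381  0.14160624]]
start TCP [0.03442645 0.00119049 0.15958167]
```

The bar measures 69 mm wide, as it should, and its face is 56 mm ahead. I go down in front of it.

Request:
{"name": "apply_moves", "arguments": {"plan": [[[0.01,0.001,0.03,0,0,0,1],[0.03,0.001,0.07,0,0,0,1],[0.03,0.001,0.11,0,0,0,1],[0.03,0.001,0.14,0,0,0,1],[0.03,0.001,0.158,0,0,0,1],[0.03,0.001,0.158,0,0,0,1],[0.03,0.001,0.158,0,0,0,1],[0.03,0.001,0.158,0,0,0,1]]]}}

```text
time: 9.37
tool_pos: [0.4298, 0.1588, 0.0351]
tcp_rot: [-3.139, -0.121, -0.002]
wrist_force: [0.2, -0.4, -0.5]
width: -0.002
```

Request:
{"name": "apply_moves", "arguments": {"plan": [[[0.008,0,0,0,0,0,1],[0.016,0,0,0,0,0,1],[0.024,0,0,0,0,0,1],[0.032,0,0,0,0,0,1],[0.042,0,0,0,0,0,1],[0.052,0,0,0,0,0,1],[0.06,0,0,0,0,0,1],[0.065,0,0,0,0,0,1]]]}}

```text
time: 10.03
tool_pos: [0.4946, 0.1635, 0.0343]
tcp_rot: [-3.139, -0.121, -0.001]
wrist_force: [-1.4, 0.2, 1.5]
width: 0.003
```

```bash
python3 - <<'E'
from h import *
st,s=shot("side","s7");cv2.imwrite("pics/s7c.png",cv2.resize(s[150:300,200:420],None,fx=3.6,fy=3.6,interpolation=cv2.INTER_CUBIC))
print(st["tool_pos"],st["tcp_rot"],st["wrist_force"])
E
```

```text
[0.49461228 0.16354897 0.03433409] [-3.13913005e+00 -1.20680705e-01 -1.48065224e-03] [-1.38966733  0.19436709  1.45684356]
```

View pics/s7c.png

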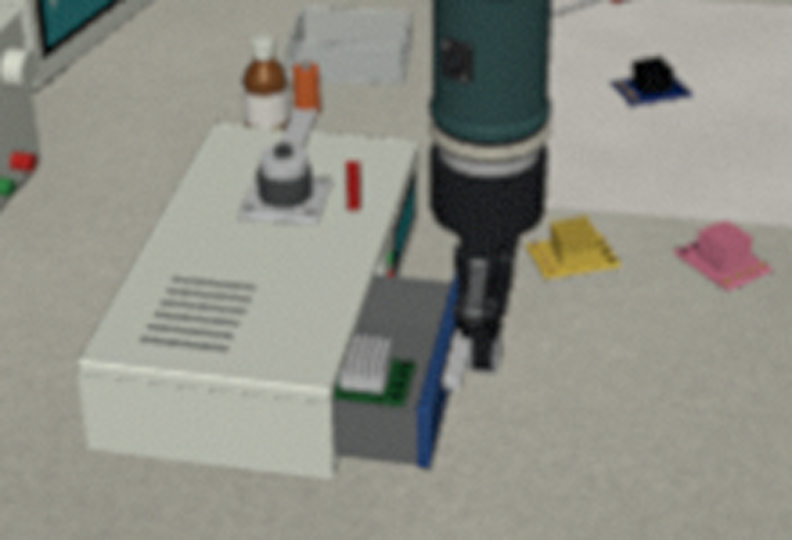

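The drawer slides and the module rides with it, with about 1.5 N of resistance. I continue.

Request:
{"name": "apply_moves", "arguments": {"plan": [[[0.008,0,0,0,0,0,1],[0.016,0,0,0,0,0,1],[0.024,0,0,0,0,0,1],[0.032,0,0,0,0,0,1],[0.04,0,0,0,0,0,1],[0.046,0,0,0,0,0,1],[0.05,0,0,0,0,0,1],[0.052,0,0,0,0,0,1]]]}}

```text
time: 10.75
tool_pos: [0.5457, 0.1675, 0.0342]
tcp_rot: [-3.139, -0.121, -0.001]
wrist_force: [-1.2, 0.1, -0.0]
width: -0.002
```

Request:
{"name": "apply_moves", "arguments": {"plan": [[[0.002,0,0,0,0,0,1],[0.003,0,0,0,0,0,1],[0.005,0,0,0,0,0,1],[0.006,0,0,0,0,0,1],[0.007,0,0,0,0,0,1],[0.008,0,0,0,0,0,1],[0.008,0,0,0,0,0,1],[0.008,0,0,0,0,0,1]]]}}

```text
time: 11.42
tool_pos: [0.5481, 0.1677, 0.0341]
tcp_rot: [3.138, 0.121, -0.015]
wrist_force: [-13.5, -1.0, 10.0]
width: -0.0
```

It hit a hard end: 13.5 N, with the TCP stopped at x 0.548. I back off, rise and check.

Request:
{"name": "apply_moves", "arguments": {"plan": [[[-0.01,0,0,0,0,0,1],[-0.035,0,0,0,0,0,1],[-0.06,0,-0.03,0,0,0,1],[-0.06,0,-0.07,0,0,0,1],[-0.06,0,-0.11,0,0,0,1],[-0.06,0,-0.15,0,0,0,1],[-0.06,0,-0.17,0,0,0,1],[-0.06,0,-0.17,0,0,0,1]]]}}

```text
time: 12.08
tool_pos: [0.4976, 0.1648, 0.212]
tcp_rot: [-3.136, -0.121, -0.023]
wrist_force: [1.2, -0.4, 1.2]
width: -0.0
```

```bash
python3 - <<'E'
from h import *
st,w=shot("wrist","w8");print(st["tool_pos"],st["tcp_rot"],st["q"])
_,s=shot("side","s8");cv2.imwrite("pics/s8c.png",cv2.resize(s[150:300,200:420],None,fx=3.6,fy=3.6,interpolation=cv2.INTER_CUBIC))
E
```

```text
[0.49758608 0.16476626 0.21196342] [-3.13578599 -0.12114665 -0.02287746] [ 2.72300412e-01 -1.91045260e-02  1.95616844e+00 -9.07111635e-05
  1.18956136e+00  1.76590110e+00]
```

View pics/s8c.png

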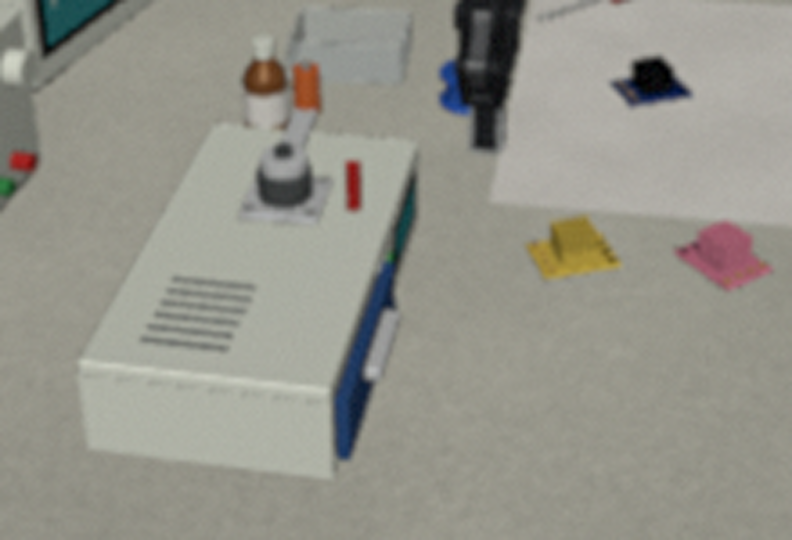

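View pics/w8.png

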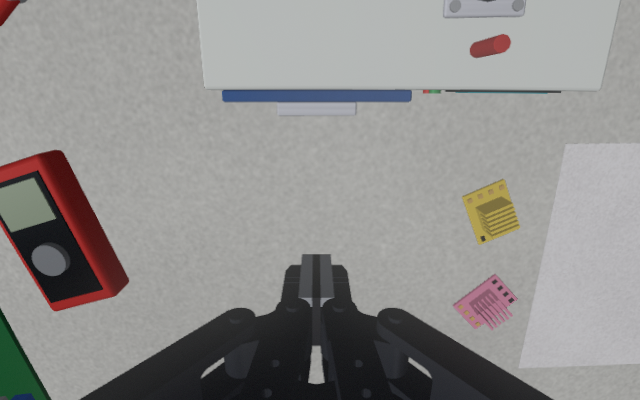

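The drawer is shut, its front flush at side crop (365,370). Next I move to view the lever.

Request:
{"name": "apply_moves", "arguments": {"plan": [[[0.089,0.172,-0.04,0,0,0,1],[0.089,0.172,-0.04,0,0,0,1],[0.089,0.172,-0.04,0,0,0,1],[0.089,0.172,-0.04,0,0,0,1],[0.089,0.172,-0.04,0,0,0,1],[0.089,0.172,-0.04,0,0,0,1],[0.089,0.172,-0.04,0,0,0,1],[0.089,0.172,-0.04,0,0,0,1]]]}}

```text
time: 12.85
tool_pos: [0.5935, -0.001, 0.2417]
tcp_rot: [-3.138, -0.12, 0.006]
wrist_force: [0.1, 0.5, 0.3]
width: 0.0
```

```bash
python3 - <<'E'
from h import *
st,w=shot("wrist","w9");print(st)
E
```

```text
{'time': 12.85, 'q': array([-4.39181639e-02,  1.07267532e-01,  1.76869510e+00,  5.77217473e-04,
        1.26970986e+00,  1.45033099e+00]), 'joint_vel': array([ 0.02393757, -0.01430701,  0.00971177, -0.00119409,  0.00329715,
       -0.00183546]), 'joint_torque': array([-8.84999949e-01, -4.27872276e+01, -3.74272549e+01, -7.50657055e-02,
       -5.76837966e-02, -4.15965347e-03]), 'tool_pos': array([ 0.59354622, -0.00096834,  0.24170903]), 'tcp_rot': array([-3.13841258, -0.11990622,  0.00631413]), 'wrist_force': array([0.13064944, 0.51666578, 0.25956586]), 'torque': array([ 0.03986681, -0.00319148,  0.01063782]), 'width': 0.00036485853437506186}
```

View pics/w9.png

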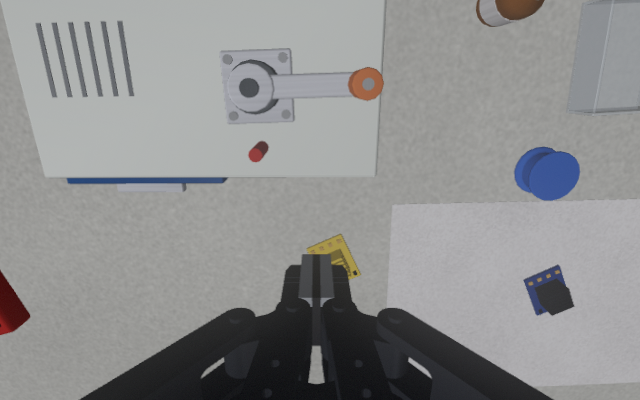

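The view shows the roller top at (367,84), the hub at (250,87), the plate corners at (221,52)…(294,123) and the red stop post at (258,150). Now I locate the pivot and roller.

```bash
python3 - <<'E'
from h import *
st=readout.read_state();w=cv2.imread("pics/w9.png")
cv2.imwrite("pics/w9c.png",cv2.resize(w[30:180,200:400],None,fx=4,fy=4,interpolation=cv2.INTER_CUBIC))
rl=plane("wrist",[[368,84]],.144,st);print("roller",rl)
print("roller top cam",plane("top",[[330.4,165.2]],.144))
for z in (.12,.13,.14): print("hub",z,plane("wrist",[[249,88]],z,st),plane("top",[[303.3,168.8]],z))
c=plane("wrist",[[221,52],[290,49],[294,123],[228,124]],.08,st);print("plate",c,c.mean(0))
print("post",plane("wrist",[[261,146]],.105,st))
E
```

```text
roller [[ 0.68224661 -0.02955474  0.144     ]]
roller top cam [[ 0.67491153 -0.02891364  0.144     ]]
hub 0.12 [[0.67290361 0.0544029  0.12      ]] [[0.66815808 0.05314    0.12      ]]
hub 0.13 [[0.67314709 0.05251458 0.13      ]] [[0.66602729 0.05279432 0.13      ]]
hub 0.14 [[0.67339058 0.05062627 0.14      ]] [[0.6638965  0.05244864 0.14      ]]
plate [[0.69869807 0.08562772 0.08      ]
 [0.70521388 0.0287524  0.08      ]
 [0.64558328 0.02197993 0.08      ]
 [0.64027529 0.07997354 0.08      ]] [0.67244263 0.0540834  0.08      ]
post [[0.62767938 0.04662805 0.105     ]]
```

View pics/w9c.png

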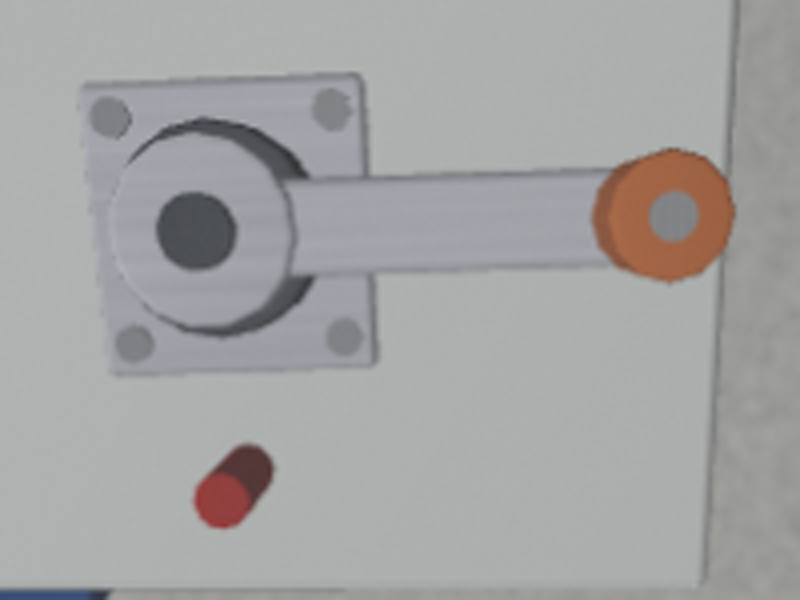

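Pivot ≈ (0.671,0.053) and roller ≈ (0.680,-0.030), so the radius is 83–84 mm against 85, which agrees. The arm heading is about -83.6°. I turn the jaws tangential (yaw +92°) above the roller.

Request:
{"name": "apply_moves", "arguments": {"plan": [[[0.02,0.01,0.01,0,0,-0.511,-0.4],[0.04,0.02,0.02,0,0,-0.511,-0.4],[0.084,0.036,0.02,0,0,-0.511,-0.4],[0.084,0.036,0.02,0,0,-0.511,-0.4],[0.084,0.036,0.02,0,0,-0.511,-0.4],[0.084,0.036,0.02,0,0,-0.511,-0.4],[0.084,0.036,0.02,0,0,-0.511,-0.4],[0.084,0.036,0.02,0,0,-0.511,-0.4]]]}}

```text
time: 13.57
tool_pos: [0.6803, -0.0286, 0.2228]
tcp_rot: [-2.689, -1.622, 0.003]
wrist_force: [-0.2, -0.6, 0.6]
width: 0.699
```

```bash
python3 - <<'E'
from h import *
st=readout.read_state();M=R.from_rotvec(st["tcp_rot"]).as_matrix()
print(st["tool_pos"],np.degrees(np.arctan2(M[1,0],M[0,0])),M[:,2],totool(st,[.68,-.03,.2]))
E
```

```text
[ 0.68034189 -0.0286474   0.22278519] 62.1922536583241 [-2.26695054e-03  4.48657281e-04 -9.99997330e-01] [-0.00134083  0.00037905  0.02278529]
```

Another 34° of turn remains (share -0.19).

Request:
{"name": "apply_moves", "arguments": {"plan": [[[-0.001,0,0,0,0,-0.19,-0.4],[-0.001,0,0,0,0,-0.19,-0.4],[-0.001,0,0.01,0,0,-0.19,-0.4],[-0.001,0,0.02,0,0,-0.19,-0.4],[-0.001,0,0.03,0,0,-0.19,-0.4],[-0.001,0,0.03,0,0,-0.19,-0.4],[-0.001,0,0.03,0,0,-0.19,-0.4],[-0.001,0,0.03,0,0,-0.19,-0.4]]]}}

```text
time: 14.23
tool_pos: [0.6807, -0.0305, 0.1942]
tcp_rot: [-2.105, -2.332, 0.0]
wrist_force: [-0.2, -0.5, -0.5]
width: 0.702
```

```bash
python3 - <<'E'
from h import *
st,w=shot("wrist","w10");M=R.from_rotvec(st["tcp_rot"]).as_matrix()
print(st["tool_pos"],np.degrees(np.arctan2(M[1,0],M[0,0])),M[:,2],proj("wrist",[[.68,-.03,.144],[.671,.053,.13]],st))
shot("side","s10")
E
```

```text
[ 0.68066829 -0.0304743   0.19421239] 95.84463292312701 [-2.61355591e-04  1.15573221e-04 -9.99999959e-01] [[312.51004947 226.97070899]
 [311.49587692  83.55741586]]
```

View pics/w10.png

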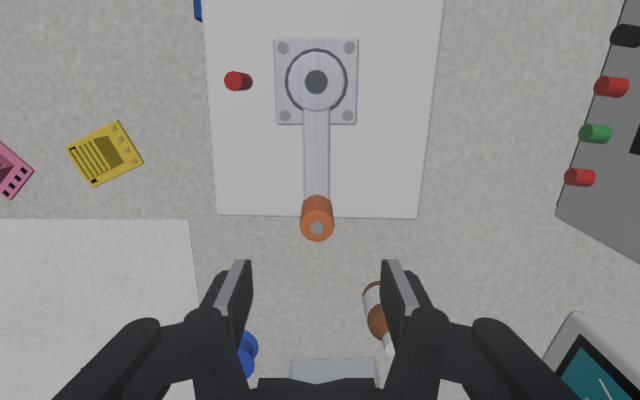

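The arm lies straight along the tool x, with the roller top at (317,227) and the pivot at (316,82), about 2.5 mm more in tool y than predicted. I descend and pinch the roller.

Request:
{"name": "apply_moves", "arguments": {"plan": [[[0,0.002,0.02,0,0,0,-0.4],[0,0.002,0.04,0,0,0,-0.4],[0,0.002,0.06,0,0,0,-0.3],[0,0.002,0.072,0,0,0,0],[0,0.002,0.076,0,0,0,0.2],[0,0.002,0.077,0,0,0,0.2],[0,0.002,0.077,0,0,0,0.2],[0,0.002,0.077,0,0,0,0.2]]]}}

```text
time: 15.0
tool_pos: [0.6841, -0.0314, 0.1188]
tcp_rot: [2.103, 2.331, 0.002]
wrist_force: [-0.8, 0.2, -0.5]
width: 0.398
```

```bash
python3 - <<'E'
from h import *
st,w=shot("wrist","w11");print(st["tool_pos"],st["wrist_force"])
E
```

```text
[ 0.68410061 -0.03144526  0.11884559] [-0.78018127  0.17011862 -0.52902113]
```

View pics/w11.png

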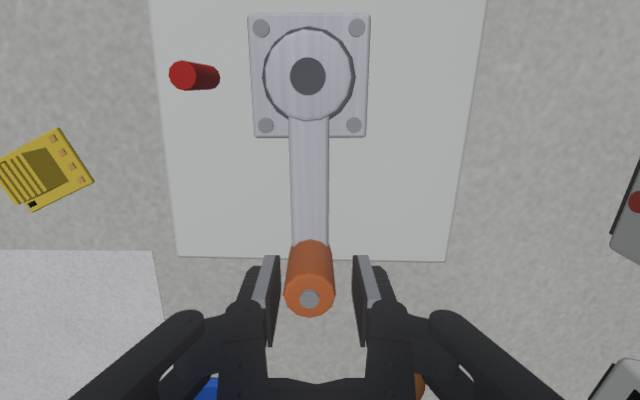

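The roller at (309,280) stands between the pads. I close with 60 N.

Request:
{"name": "apply_moves", "arguments": {"plan": [[[0,-0.001,0,0,0,0,0.4],[0,-0.001,0,0,0,0,1],[0,-0.001,0,0,0,0,1],[0,-0.001,0,0,0,0,1],[0,-0.001,0,0,0,0,1],[0,-0.001,0,0,0,0,1],[0,-0.001,0,0,0,0,1],[0,-0.001,0,0,0,0,1]]], "force": 60}}

```text
time: 15.72
tool_pos: [0.6815, -0.0317, 0.119]
tcp_rot: [-2.104, -2.333, 0.001]
wrist_force: [-3.9, -0.5, 5.7]
width: 0.239
```

Request:
{"name": "apply_moves", "arguments": {"plan": [[[0,-0.004,0,0,0,0.016,1],[0.001,-0.011,0,0,0,0.041,1],[0.002,-0.0185,0,0,0,0.07,1],[0.004,-0.026,0,0,0,0.099,1],[0.007,-0.033,0,0,0,0.127,1],[0.01,-0.04,0,0,0,0.156,1],[0.014,-0.0465,0,0,0,0.185,1],[0.017,-0.0515,0,0,0,0.207,1]]]}}

```text
time: 16.38
tool_pos: [0.6285, -0.0208, 0.119]
tcp_rot: [2.739, 1.534, -0.001]
wrist_force: [-3.1, -1.7, 6.0]
width: 0.233
```

```bash
python3 - <<'E'
from h import *
st,w=shot("wrist","w12");print(st["tool_pos"],st["wrist_force"],st["width"]);M=R.from_rotvec(st["tcp_rot"]).as_matrix()
d=st["tool_pos"][:2]-[.6735,.053];print("yaw",np.degrees(np.arctan2(M[1,0],M[0,0])),"arm ang",np.degrees(np.arctan2(d[1],d[0])),np.linalg.norm(d),M[:,2])
E
```

```text
[ 0.6284614  -0.02076679  0.11899091] [-3.06283249 -1.65618783  5.98970672] 0.23325995133911007
yaw 58.49593107630875 arm ang -121.40631617871111 0.0864292467176404 [ 2.78264154e-04 -2.05193410e-03 -9.99997856e-01]
```

View pics/w12.png

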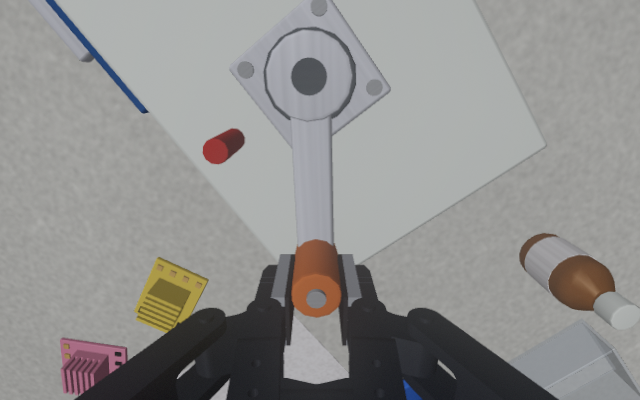

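The lever is tracking, with the roller still pinched and the arm along the tool x; about 37° are done. I carry on with the second half.

Request:
{"name": "apply_moves", "arguments": {"plan": [[[0,-0.004,0,0,0,0.016,1],[0.001,-0.011,0,0,0,0.041,1],[0.002,-0.0185,0,0,0,0.07,1],[0.004,-0.026,0,0,0,0.099,1],[0.007,-0.033,0,0,0,0.127,1],[0.01,-0.04,0,0,0,0.156,1],[0.013,-0.0455,0,0,0,0.18,1],[0.016,-0.05,0,0,0,0.2,1]]]}}

```text
time: 17.1
tool_pos: [0.5922, 0.0187, 0.1189]
tcp_rot: [3.079, 0.614, -0.007]
wrist_force: [-9.7, -4.6, 11.0]
width: 0.236
```

```bash
python3 - <<'E'
from h import *
st,w=shot("wrist","w13");print(st["tool_pos"],st["wrist_force"],st["width"]);M=R.from_rotvec(st["tcp_rot"]).as_matrix()
d=st["tool_pos"][:2]-[.6735,.053];print("yaw",np.degrees(np.arctan2(M[1,0],M[0,0])),"arm ang",np.degrees(np.arctan2(d[1],d[0])),np.linalg.norm(d),M[:,2])
E
```

```text
[0.59221445 0.01874465 0.11890461] [-9.7401816  -4.61373771 10.98251206] 0.23638543549628716
yaw 22.570410952276607 arm ang -157.14847332921315 0.0882086702779677 [-0.00417704 -0.00278414 -0.9999874 ]
```

View pics/w13.png

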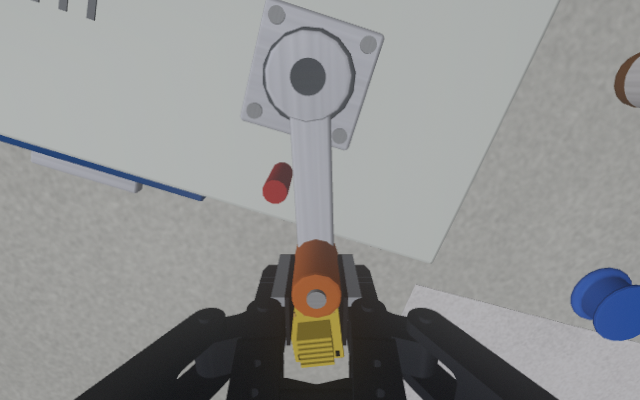

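The lever is at about 1.27 rad and the post is close to the arm: (278,183) against the arm edge at 297. I push on gently to the stop.

Request:
{"name": "apply_moves", "arguments": {"plan": [[[0,-0.001,0,0,0,0.004,1],[0,-0.002,0,0,0,0.008,1],[0,-0.003,0,0,0,0.01,1],[0,-0.004,0,0,0,0.012,1],[0,-0.005,0,0,0,0.014,1],[0,-0.006,0,0,0,0.016,1],[0,-0.006,0,0,0,0.016,1],[0,-0.006,0,0,0,0.016,1]]]}}

```text
time: 17.82
tool_pos: [0.5903, 0.0233, 0.1189]
tcp_rot: [3.091, 0.542, -0.007]
wrist_force: [-9.6, -6.9, 10.2]
width: 0.239
```

```bash
python3 - <<'E'
from h import *
st,w=shot("wrist","w14");print(st["tool_pos"],st["wrist_force"],st["torque"],st["width"]);M=R.from_rotvec(st["tcp_rot"]).as_matrix()
print("force tool",R.from_matrix(M).inv().apply(st["wrist_force"]))
d=st["tool_pos"][:2]-[.6735,.053];print("yaw",np.degrees(np.arctan2(M[1,0],M[0,0])),"arm ang",np.degrees(np.arctan2(d[1],d[0])),np.linalg.norm(d),M[:,2])
cv2.imwrite("pics/w14c.png",cv2.resize(w[40:340,200:440],None,fx=2,fy=2,interpolation=cv2.INTER_CUBIC))
E
```

```text
[0.59032454 0.02328298 0.11893641] [-9.57712128 -6.85063375 10.19021352] [-1.02449871  1.49986683  0.4881446 ] 0.23941862343919199
force tool [-11.38514944   3.21009203 -10.12751538]
yaw 19.873539979276774 arm ang -160.33914946725866 0.08832473239967749 [-0.00380887 -0.00380584 -0.9999855 ]
```

View pics/w14c.png

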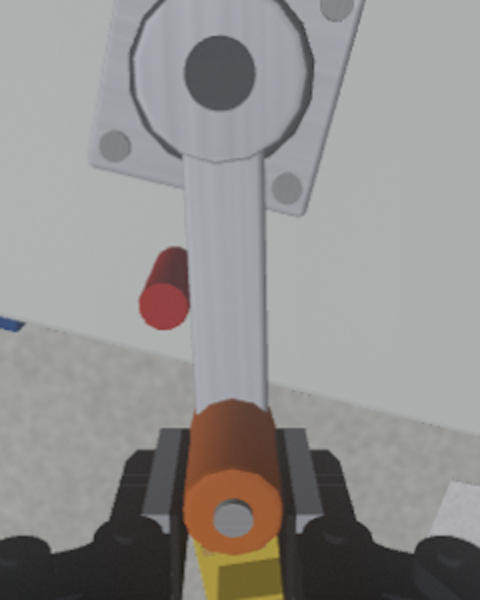

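The arm is now almost touching the post, with a tangential force of only 3 N. I push further and ease the inward (radial) load.

Request:
{"name": "apply_moves", "arguments": {"plan": [[[-0.001,-0.001,0,0,0,0.004,1],[-0.002,-0.002,0,0,0,0.007,1],[-0.002,-0.003,0,0,0,0.01,1],[-0.002,-0.004,0,0,0,0.012,1],[-0.002,-0.005,0,0,0,0.012,1],[-0.002,-0.006,0,0,0,0.012,1],[-0.002,-0.006,0,0,0,0.012,1],[-0.002,-0.006,0,0,0,0.012,1]]]}}

```text
time: 18.53
tool_pos: [0.5908, 0.0242, 0.119]
tcp_rot: [3.094, 0.48, 0.006]
wrist_force: [4.1, -19.4, 0.5]
width: 0.232
```

```bash
python3 - <<'E'
from h import *
st,w=shot("wrist","w15");print(st["tool_pos"],st["width"]);M=R.from_rotvec(st["tcp_rot"]).as_matrix()
print("force tool",R.from_matrix(M).inv().apply(st["wrist_force"]))
d=st["tool_pos"][:2]-[.6735,.053];print("yaw",np.degrees(np.arctan2(M[1,0],M[0,0])),"arm ang",np.degrees(np.arctan2(d[1],d[0])),np.linalg.norm(d))
cv2.imwrite("pics/w15c.png",cv2.resize(w[40:340,200:440],None,fx=2,fy=2,interpolation=cv2.INTER_CUBIC))
E
```

```text
[0.5908076  0.0241981  0.11904323] 0.23199719471310964
force tool [-1.95349755 19.70749434 -0.25049741]
yaw 17.628898839679845 arm ang -160.796685832046 0.08756473514160493
```

View pics/w15c.png

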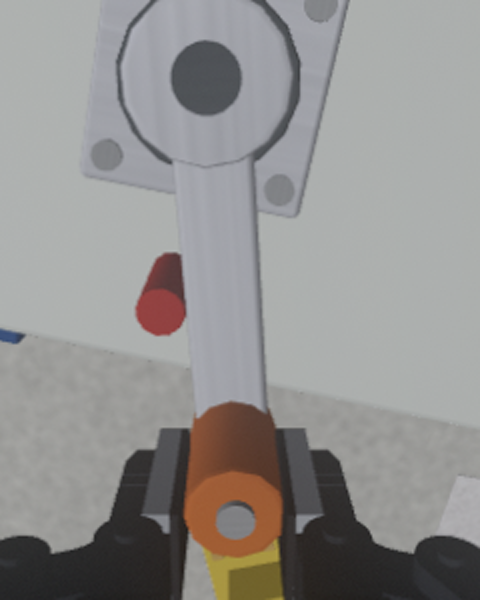

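The lever is on its stop: 20 N tangential and only about 1 mm moved of the 6 mm commanded. The computed swing is about 1.32 rad and the arm touches the red post. I make a final check of the drawer, the bystanders and the hold.

Request:
{"name": "apply_moves", "arguments": {"plan": [[[0,0,0,0,0,0,1],[0,0,0,0,0,0,1],[0,0,0,0,0,0,1],[0,0,0,0,0,0,1],[0,0,0,0,0,0,1],[0,0,0,0,0,0,1],[0,0,0,0,0,0,1],[0,0,0,0,0,0,1]]]}}

```text
time: 19.25
tool_pos: [0.5908, 0.0242, 0.119]
tcp_rot: [3.094, 0.48, 0.006]
wrist_force: [3.5, -19.2, 0.5]
width: 0.235
```

```bash
python3 - <<'E'
from h import *
_,t=shot("top","t16");_,s=shot("side","s16")
a=cv2.resize(t[120:290,130:530],None,fx=1.75,fy=1.75);b=cv2.resize(s[130:300,100:500],None,fx=1.75,fy=1.75)
cv2.imwrite("pics/f16.png",np.vstack([a,b]))
E
```

```text
(no output)
```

View pics/f16.png

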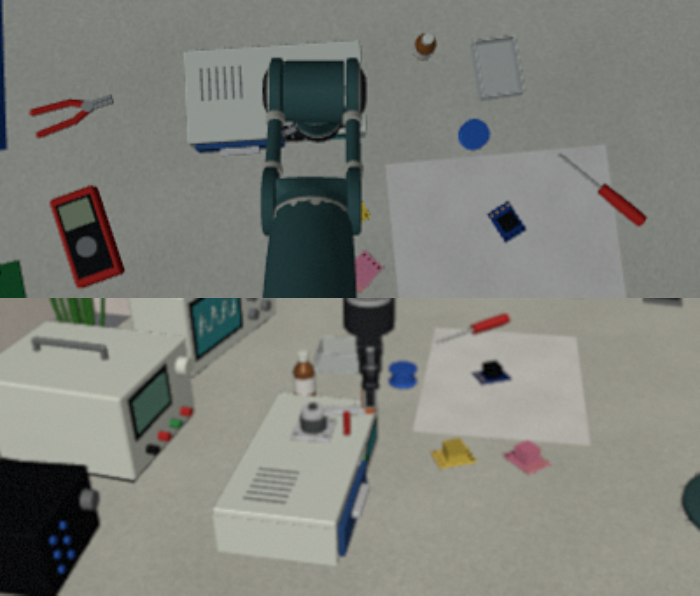

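The views show the drawer shut, the bystanders where they were, and the lever held on its stop at a steady 19 N. I hand the job in.

```bash
python3 -c "
from workcell import bot,readout
print(bot.finish_job());s=readout.read_state();print(s['time'],s['tool_pos'],s['wrist_force'],s['width'])"
```

```text
the job is handed in; nothing more can be done
None
the job is handed in; nothing more can be done
```

I put the green module flat in the drawer, pushed the drawer shut and wound the lever to its stop. I handed the job in at about 19 s with the roller still pinched; no verdict was reported.

- **Module:** I gripped it by the heatsink and lowered it until the floor pushed back with about 4.6 N, then let go. The pictures afterwards showed it flat with the heatsink up. I could not see it once the drawer was closed.
- **Drawer:** the push on the pull ended on a hard stop (13.5 N), and the last pictures show the front flush with the case.
- **Lever:** the roller was pinched with 60 N and swung about 1.32 rad by my measurement. It stopped dead against the red post with a steady 19 N, so I take it to be on its 1.30 rad stop. The small excess over 1.30 is measurement error.
- **Other things:** in the last top and side views the bystanders look unmoved, judged by eye; the arm partly hid the pink and yellow look-alikes in the top view.

One measurement disagreed: the top camera placed the roller about 7 mm nearer the robot than the wrist camera did. I used the wrist view, and the grip confirmed it.

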